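# Hold the bench magnifier over the watch movement

## Robot

A 6-joint arm with a two-finger parallel gripper is mounted at the origin on the work surface. World frame = base frame: x ahead of the robot, y to its left, z up, the work surface at z = 0. Lengths are in m, angles in rad, forces in N, time in s.
With the tool pointing down it reaches from about 0.375 to 0.975 m from the base axis. Payload 3.8 kg.
Tool frame: the origin (TCP) lies at the very end of the fingers, on their centre line; the grasp point (between the pads) lies 19 mm behind it; z points along the fingers, y is the line along which they close (so a half turn about z gives the same grasp; the last joint's range is limited). The gripper opens to 85 mm and grips with 20 to 120 N. Pads are 22 mm wide; open, the fingers measure 114 mm over their backs; the gripper's body (76 mm by 85 mm) begins 54 mm behind the grasp point. The pads swing forward as they close: fully open they stand 13 mm farther back than shut.
Start: joints at [1.269, 0.264, 1.604, -0, 1.274, -0.037], TCP at [0.177, 0.651, 0.231] pointing down, gripper open.
Joint ranges: [-2.63, 2.63], [-0.94, 2.18], [0.31, 2.57], [-1.31, 4.45], [0, 2.66], [-2.55, 2.55]. Speed limits (rad/s): [2.57, 2.57, 3.14, 3.14, 3.14, 3.14].

## Interface

Orientations are given as a rotation vector (axis times angle).
In Python, from workcell import monitor, viewer, job gives the robot as it stands. The module is installed in compiled form; this text tells all that it offers.
- The arm moves only by the tool step_arm, never from a script. Its argument "series" is one flat list of numbers, 4 for each row, row after row: the shift along the tool's x, y, z in m, then the turn about the tool's z in rad. A call has 1 to 8 rows; each row is the pose to reach, as a shift and turn from the pose commanded when the call began, along the tool's axes at that moment; what a row does not reach only later rows make up. A row lasts 1/8 s, in which the tool goes at most 62.5 mm and 10.7 degrees, less where a joint would pass 70% of its speed; a pose out of reach is approached as far as the arm can. A call with a gripper value outside its range is refused whole. "gripper" is the opening, from 0 (shut) to 1 (fully open), set as the call begins (left out, the last holds). The fingers move at their own pace and stop on an object; "newtons" is the grip in N (left out, the last holds). Time passes only in rows, so rows that repeat a pose let the fingers close. It gives the time, the measured TCP pose, the force, the opening and the grip force at its end, in the units of the state.
- monitor.read_state(): the state, without advancing time (a new reading comes with each control period).
- viewer.read_camera(name): name is "scene" or "top"; returns a dict with "image" (480x640x3 uint8, red, green, blue), "intrinsics" (3x3 intrinsics, pixels), "distortion" ([k1, k2, p1, p2, k3] as OpenCV has them; the pictures are not rectified), "T" (4x4, takes a point from camera to world coordinates). Camera axes: x right, y up, looking along -z (the intrinsics and any distortion apply to the point x, -y, -z); pixel columns grow to the right and rows downward; lengths in m; the calibration is good to about 2 mm. A picture is of the moment at which its call begins. There is no depth.
- job.finish_job(): hands the job in; it is judged then, once.
Trained networks look in a picture, given as the dict that the camera call returned (one of the last four; its "shot" number tells which), for a name from the list of things; names that differ only in an ending like _2 or _b are one class to them, and where a whole thing is asked for, a point or a joint stands for the part that bears it (a point fixed in the world has none). Each returns a list of dicts, best first, with "score" (0 to 1); they miss things now and then, are a little off and sometimes report something else, mostly with a low value. They report only what shows in the picture. A call takes as long as a camera call. They do not tell look-alikes from the thing itself.
- viewer.boxes_of(picture, label): "extent" ([centre column, centre row, width, height] in pixels, round what is visible of it).
- viewer.spot_point(picture, label): "point" ([column, row] in pixels: a listed point, or the origin of a listed thing).
The state is a dict: "time": time; "q": joint angles; "joint_vel": joint speeds; "joint_torque": joint torques, N m; "tool_pos": TCP position; "tcp_rot": TCP orientation; "wrist_force": force on the tool from outside, world axes, zero at the start; "torque": the same for the moment, N m; "width": opening from 0.0 (shut) to 1.0 (fully open); "grip_force": force on a finger pad.
Only numpy, scipy, OpenCV 4.12 (cv2) and the standard library are available. Lean on these libraries where they do the work, as an engineer would, in place of code of your own. Each camera call takes 0.05 s, during which the arm holds its last target. There are 200 camera calls.

## Task

Take the orange-handled magnifier, draw it out of its sloping dock, turn it level and hold it over the watch movement in the round aluminium holder, the lens centred over the movement and about 6 cm above it, touching nothing but the gripper. Finish while still holding it there, steady; do not put it down or let go. Leave the movement and the other things on the bench where they are.

Things in the scene. Friction and masses are not known exactly. Their poses are not given: they have to be found in the camera images.
- loupe: Loose magnifier, about 90 g: round lens in a dark ring (52 mm across, 8 mm thick) with a straight orange bar handle in the lens plane, 14 mm wide (y), 8 mm thick (z). Origin at lens centre; z = lens axis; the handle runs along -x, 25 to 120 mm from the origin. Starts in the dock, handle leaning up at 45 deg, y level, handle bare from 35 mm on. Centre of mass about 13 mm from the origin.
- dock: Fixed green dock on a dark base 90 x 70 mm, origin under the base centre, 71 mm high. A flat clear-covered sleeve (63 mm wide outside, 1 to 3 mm play) holds the lens at 45 deg; its mouth looks 45 deg up towards the dock's -x, where the handle comes out. The lens must be drawn straight along the handle's direction, about 60 mm, to be clear of floor, walls and cover.
- dock_seat (a point): Where the lens centre sits in the dock: 50 mm straight above the dock's origin.
- movement: Loose round aluminium holder, 60 mm diameter, 14 mm high, with three dark jaws and a brass watch movement (34 mm diameter) in its middle; stands upright on the bench, origin under its centre. 22 mm high in all.
- movement_top (a point): Centre of the movement's top face, 22 mm above the bench.
- bell: Bystander: cream bell-shaped dust cover, 54 mm diameter, 49 mm high, origin under its centre.
- tray: Bystander: blue open parts tray 85 x 60 mm (x, y), 24 mm high, origin under its centre.
- press: Bystander: grey-green hand press, round foot 72 mm diameter, 113 mm high, origin under its centre.
Not all that is in view belongs to the job. There is more than one size of the loupe; the job needs the middle-sized. Of the things that look like the movement, the larger one is meant.

How it is judged:
By the outcome, as a careful person would: the job done as asked, in the order asked, and still so for the second after the job is handed in, while the arm keeps its last pose, push and grip.
It also fails if it takes over 40 s, if anything falls off the work surface, if the arm or the gripper's body presses on something with over 40 N, if the wrist force passes 120 N, or if a joint passes its speed limit or range.

## Working session

There is one attempt and no reset: what is moved stays moved. The work goes in short steps, Python scripts to look and compute and a tool call to move; the robot and the scene stay as the last step left them, time stands still between calls to the robot, and variables do not carry over. Pictures are saved under pics/ and viewed, at most 10 in all, crops included, and the job is handed in when it is done.

Besides the shell and the picture viewer there is one more tool, called after "Request:" as name(argument=value, ...) on one line, values as JSON. step_arm: Moves the arm, as the interface text tells. Its arguments: {"type":"object","properties":{"series":{"type":"array"},"gripper":{"type":"number"},"newtons":{"type":"number"}},"required":["series"]}

```bash
mkdir -p pics
cat > h.py <<'E'
import numpy as np, cv2
from scipy.spatial.transform import Rotation as R
from workcell import monitor, viewer, job
def ray(p,uv):
    u=cv2.undistortPoints(np.array([[uv]],float),np.array(p["intrinsics"]),np.array(p["distortion"],float))[0,0]
    T=np.array(p["T"]); d=T[:3,:3]@np.array([u[0],-u[1],-1.]); return T[:3,3],d/np.linalg.norm(d)
def atz(p,uv,z):
    o,d=ray(p,uv); return o+d*(z-o[2])/d[2]
def proj(p,X):
    T=np.array(p["T"]); c=(np.atleast_2d(X)-T[:3,3])@T[:3,:3]; c=c*[1,-1,-1]
    return cv2.projectPoints(c,np.zeros(3),np.zeros(3),np.array(p["intrinsics"]),np.array(p["distortion"],float))[0][:,0]
def tri(p1,a,p2,b):
    o1,d1=ray(p1,a);o2,d2=ray(p2,b)
    s=np.linalg.lstsq(np.c_[d1,-d2],o2-o1,rcond=None)[0]
    x,y=o1+s[0]*d1,o2+s[1]*d2; return (x+y)/2,np.linalg.norm(x-y)
def save(p,n): cv2.imwrite("pics/"+n,p["image"][:,:,::-1])
E
python3 - <<'E'
from h import *
P={}
for c in ["scene","top"]:
    p=viewer.read_camera(c);P[c]=p;save(p,c+"0.png");print(c,np.round(p["T"],3).tolist(),p["intrinsics"])
    for l in ["loupe","dock","dock_seat","movement","movement_top","bell","tray","press"]:
        print(l,[(np.round(d["point"]).tolist(),round(d["score"],2)) for d in viewer.spot_point(p,l)][:5])
print(monitor.read_state())
E
```

```text
scene [[0.85, -0.394, 0.348, 0.976], [0.526, 0.643, -0.557, -0.598], [-0.005, 0.657, 0.754, 0.866], [0.0, 0.0, 0.0, 1.0]] [[477.55795754   0.         318.84821368]
 [  0.         477.55795754 244.47315881]
 [  0.           0.           1.        ]]
loupe [([314.0, 366.0], 0.93), ([230.0, 400.0], 0.9), ([251.0, 325.0], 0.73)]
dock [([253.0, 336.0], 0.93)]
dock_seat [([254.0, 327.0], 0.94)]
movement [([361.0, 194.0], 0.81), ([356.0, 173.0], 0.44), ([252.0, 322.0], 0.17)]
movement_top [([358.0, 186.0], 0.81), ([360.0, 164.0], 0.53), ([265.0, 241.0], 0.32)]
bell [([319.0, 259.0], 0.93)]
tray [([269.0, 240.0], 0.84)]
press [([374.0, 291.0], 0.88)]
top [[0.004, 0.998, -0.066, 0.534], [-0.999, 0.001, -0.038, -0.03], [-0.038, 0.066, 0.997, 0.852], [0.0, 0.0, 0.0, 1.0]] [[434.96940527   0.         323.61752606]
 [  0.         434.96940527 242.31174958]
 [  0.           0.           1.        ]]
loupe [([522.0, 215.0], 0.76), ([457.0, 239.0], 0.71), ([442.0, 169.0], 0.66)]
dock [([455.0, 238.0], 0.84), ([322.0, 239.0], 0.16)]
dock_seat [([460.0, 239.0], 0.64)]
movement [([198.0, 249.0], 0.93),
[... 176 characters left out ...]
, ([198.0, 249.0], 0.66)]
{'time': 0.9, 'q': array([ 1.26909569e+00,  2.63879544e-01,  1.60399157e+00,  2.75505214e-05,
        1.27371946e+00, -3.69466446e-02]), 'joint_vel': array([-0.00015962, -0.00015489,  0.00138474,  0.00130759, -0.00017726,
        0.00011321]), 'joint_torque': array([ 5.10965565e-04, -5.15054119e+01, -3.67732036e+01, -6.21722620e-05,
        6.40709786e-04,  1.58516588e-05]), 'tool_pos': array([0.17664978, 0.65146804, 0.23129808]), 'tcp_rot': array([-4.14670222e-01, -3.11407965e+00, -1.01896863e-05]), 'wrist_force': array([-0.15942341,  0.79674529,  0.16945602]), 'torque': array([ 0.03200927, -0.01715069,  0.0387101 ]), 'grip_force': 0.0, 'width': 1.0010146468051884}
```

View pics/scene0.png

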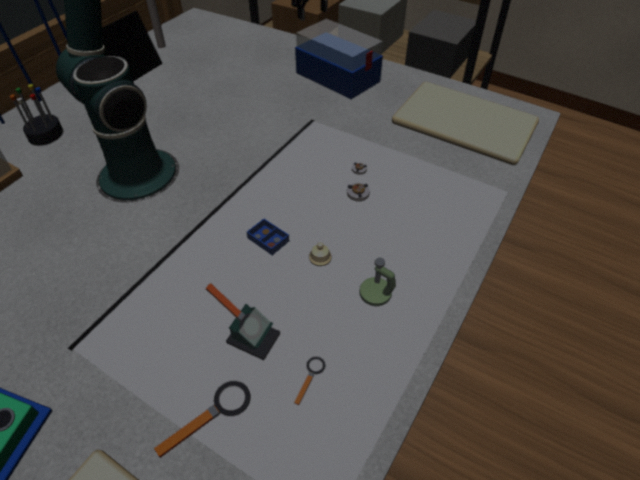

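View pics/top0.png

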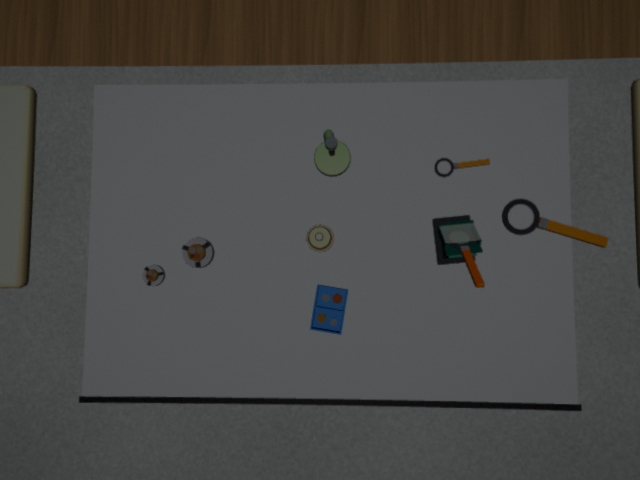

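Both views show the dock with the red‑orange (middle) loupe handle at scene (208,287)–(245,315) and top (465,250)–(480,285). The larger movement is at scene (358,190) and top (198,252), and the smaller look‑alike is beside it.

```bash
cat > m.py <<'E'
from h import *
from scipy.optimize import least_squares
roi={"scene":(195,275,260,330),"top":(450,235,495,300)}
P={};L={}
for c in roi:
    p=viewer.read_camera(c);P[c]=p
    a,b,e,f=roi[c]; im=p["image"].astype(int); hsv=cv2.cvtColor(p["image"],cv2.COLOR_RGB2HSV)
    m=(hsv[...,1]>150)&((hsv[...,0]<14)|(hsv[...,0]>172))&(hsv[...,2]>60)
    v,u=np.nonzero(m[b:f,a:e]); pts=np.c_[u+a,v+b].astype(float); pts=pts[np.all(abs(pts-np.median(pts,0))<40,1)]
    mu=pts.mean(0); d=np.linalg.svd(pts-mu)[2][0]; t=(pts-mu)@d
    L[c]=(mu,d,mu+d*(t.min()-.5),mu+d*(t.max()+.5)); print(c,len(pts),np.round(L[c],1).tolist())
    if c=="scene": L[c]=(mu,d,*sorted(L[c][2:],key=lambda q:q[0]))
    else: L[c]=(mu,d,*sorted(L[c][2:],key=lambda q:-q[1]))
def mod(v,s):
    return np.array([v[0],v[1],v[3]])+s*np.array([-np.cos(v[2]),-np.sin(v[2]),1])/2**.5
def res(v):
    r=[]
    for c in P:
        mu,d,e,_=L[c]; r+=list(proj(P[c],mod(v,.12))[0]-e)
        for s in (.045,.07,.1):
            w=proj(P[c],mod(v,s))[0]-mu; r.append(w[0]*d[1]-w[1]*d[0])
    return np.array(r+[(v[3]-.05)/.001])
s=least_squares(res,[.5,-.28,.4,.05]); print("seat x,y,yaw,z",np.round(s.x,4),np.round(s.fun,1))
v=s.x
print("grip s=.07",mod(v,.07))
A=[]
for c in P:
    b=[d for d in viewer.spot_point(P[c],"dock_seat")][:1]; 
    if b: print("seat det",c,atz(P[c],b[0]["point"],.05))
    for l,z in (("movement_top",.022),("movement",0.)):
        for d in viewer.spot_point(P[c],l)[:2]: print(l,c,np.round(atz(P[c],d["point"],z),4),round(d["score"],2))
    for d in viewer.boxes_of(P[c],"movement")[:2]: print("box",c,np.round(d["extent"],1),np.round(atz(P[c],d["extent"][:2],.010),4))
s=monitor.read_state();print(R.from_rotvec(s["tcp_rot"]).as_matrix().round(3))
E
python3 m.py
```

```text
scene 239 [[222.9, 299.7], [0.7, 0.7], [207.8, 285.5], [238.4, 314.3]]
top 290 [[472.8, 267.8], [-0.4, -0.9], [481.2, 287.3], [464.5, 248.4]]
seat x,y,yaw,z [ 0.5946 -0.2478  0.106   0.0501] [-0.9 -0.3 -0.2 -0.3 -0.3 -0.4 -1.   0.3  0.2  0.1  0.1]
grip s=.07 [ 0.545395   -0.25303021  0.09964019]
seat det scene [ 0.60164409 -0.25106963  0.05      ]
movement_top scene [0.5646 0.2425 0.022 ] 0.91
movement_top scene [0.5226 0.3212 0.022 ] 0.43
movement scene [0.5673 0.2372 0.    ] 0.77
movement scene [0.5273 0.3185 0.    ] 0.73
box scene [355.8 192.5  21.1  16.6] [0.5676 0.2388 0.01  ]
box scene [358.8 169.1  15.6   8.1] [0.5289 0.3265 0.01  ]
seat det top [ 0.59503446 -0.25191941  0.05      ]
movement_top top [0.5721 0.26   0.022 ] 0.79
movement_top top [0.5263 0.3385 0.022 ] 0.58
movement top [0.5214 0.3328 0.    ] 0.89
movement top [0.5761 0.2436 0.    ] 0.58
box top [199.2 253.7  33.2  31.9] [0.5666 0.2451 0.01  ]
box top [155.7 276.5  24.2  18.8] [0.5219 0.3294 0.01  ]
[[-0.965  0.262  0.   ]
 [ 0.262  0.965 -0.   ]
 [-0.    -0.    -1.   ]]
```

Request:
step_arm(series=[-0.29,-0.38,0,-0.371,-0.29,-0.38,0,-0.371,-0.29,-0.38,0,-0.371,-0.29,-0.38,0,-0.371,-0.29,-0.38,0,-0.371,-0.29,-0.38,0,-0.371,-0.29,-0.38,0,-0.371,-0.29,-0.38,0,-0.371], gripper=1)

```text
time: 2.4
tool_pos: [0.3577, 0.2065, 0.2317]
tcp_rot: [-0.164, 3.136, 0.0]
wrist_force: [0.4, 0.7, 0.6]
width: 0.999
grip_force: 0.0
```

```bash
cat > go.py <<'E'
import sys
from h import *
def go(x,y,z,yaw):  # yaw: loupe heading (rad), tool x = -heading
    s=monitor.read_state(); Rm=R.from_rotvec(s["tcp_rot"]).as_matrix()
    d=np.array([x,y,z])-s["tool_pos"]; th=np.arctan2(Rm[1,0],Rm[0,0]); t=yaw+np.pi-th
    t=(t+np.pi)%(2*np.pi)-np.pi
    print("pos",s["tool_pos"].round(4),"heading",round((th-np.pi+np.pi)%(2*np.pi)-np.pi,3),"tool shift",(Rm.T@d).round(4),"turn",round(-t,4),"F",s["wrist_force"].round(1),"q",s["q"].round(2),"w",round(s["width"],3),"grip",s["grip_force"],"t",s["time"])
if len(sys.argv)>1: go(*map(float,sys.argv[1:]))
E
python3 go.py .5454 -.253 .16 .106
```

```text
pos [0.3577 0.2065 0.2317] heading 0.105 tool shift [-0.1386 -0.4767  0.0718] turn -0.0012 F [0.4 0.7 0.6] q [ 0.46 -0.25  2.12 -0.    1.27 -1.21] w 0.999 grip 0.0 t 2.4
```

Request:
step_arm(series=[-0.1386,-0.4767,0.04,0,-0.1386,-0.4767,0.04,0,-0.1386,-0.4767,0.04,0,-0.1386,-0.4767,0.04,0,-0.1386,-0.4767,0.04,0,-0.1386,-0.4767,0.04,0,-0.1386,-0.4767,0.04,0,-0.1386,-0.4767,0.04,0])

```text
time: 3.4
tool_pos: [0.5461, -0.2528, 0.1913]
tcp_rot: [-0.166, 3.136, -0.0]
wrist_force: [1.5, 0.5, -0.0]
width: 1.002
grip_force: 0.0
```

```bash
python3 go.py .5454 -.253 .081 .106
python3 - <<'E'
from h import *
p=viewer.read_camera("scene");im=p["image"][200:380,140:340,::-1];cv2.imwrite("pics/a.png",cv2.resize(im,None,fx=4,fy=3.3))
E
```

```text
pos [ 0.5461 -0.2528  0.1913] heading 0.106 tool shift [ 0.0008 -0.0002  0.1103] turn -0.0004 F [ 1.5  0.5 -0. ] q [-0.48  0.15  1.81  0.    1.18 -2.15] w 1.002 grip 0.0 t 3.4
```

View pics/a.png

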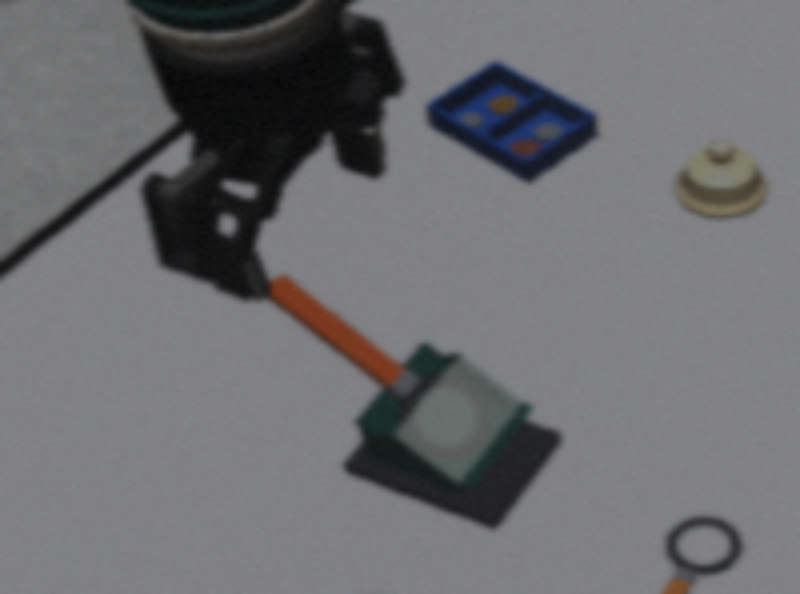

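Picture: the fingers straddle the handle end at crop (270,285), and the sleeve mouth is at (400,385). I'm going down now.

Request:
step_arm(series=[0.0008,0,0.04,0,0.0008,0,0.08,0,0.0008,0,0.11,0,0.0008,0,0.11,0])

```text
time: 3.95
tool_pos: [0.5421, -0.2492, 0.0783]
tcp_rot: [0.166, -3.131, -0.005]
wrist_force: [-0.1, 0.9, 0.1]
width: 1.001
grip_force: 0.0
```

Request:
step_arm(series=[0,0,0,0,0,0,0,0,0,0,0,0,0,0,0,0,0,0,0,0,0,0,0,0], gripper=0, newtons=60)

```text
time: 4.7
tool_pos: [0.5451, -0.2508, 0.0823]
tcp_rot: [-0.167, 3.136, -0.001]
wrist_force: [-1.1, 0.6, 5.8]
width: 0.153
grip_force: 58.4
```

Request:
step_arm(series=[0.004,0,-0.004,0,0.01,0,-0.01,0,0.018,0,-0.018,0,0.026,0,-0.026,0])

```text
time: 5.2
tool_pos: [0.5187, -0.2535, 0.1082]
tcp_rot: [-0.167, 3.136, -0.001]
wrist_force: [4.1, 0.4, 0.4]
width: 0.149
grip_force: 58.3
```

Request:
step_arm(series=[0.012,0,-0.012,0,0.024,0,-0.024,0,0.032,0,-0.032,0,0.032,0,-0.032,0])

```text
time: 5.7
tool_pos: [0.4858, -0.2569, 0.1396]
tcp_rot: [0.166, -3.136, 0.0]
wrist_force: [0.2, 0.5, -1.2]
width: 0.151
grip_force: 58.4
```

```bash
python3 go.py .5 -.25 .15 .106
python3 - <<'E'
from h import *
p=viewer.read_camera("scene");im=p["image"][200:380,140:340,::-1];cv2.imwrite("pics/b.png",cv2.resize(im,None,fx=4,fy=3.3))
E
```

```text
pos [ 0.4858 -0.2569  0.1396] heading 0.106 tool shift [-0.0149  0.0053 -0.0104] turn -0.0005 F [ 0.2  0.5 -1.2] q [-0.53  0.1   1.97 -0.    1.07 -2.21] w 0.151 grip 58.4122234582901 t 5.7
```

View pics/b.png

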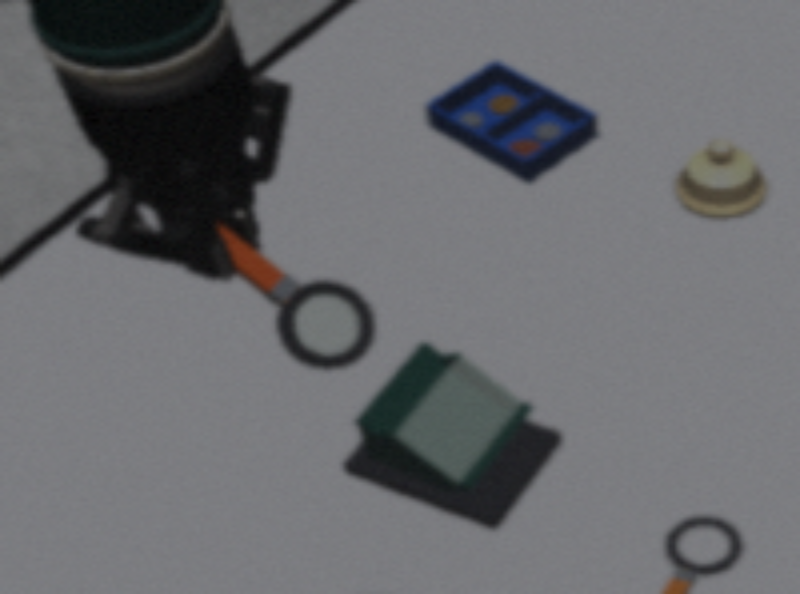

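Picture: the loupe is clear of the sleeve at about 45°, with the lens at crop (327,325). The tool itself can't tilt, so I'll pivot the loupe in the grip. I'll rest the lens on the fixed dock's top edge and lower the gripper along an arc.

Request:
step_arm(series=[0,0,-0.03,0,-0.0466,0,-0.03,0,-0.0466,0,-0.03,0,-0.0466,0,0.0,0,-0.0466,0,0.0236,0,-0.0466,0,0.0236,0])

```text
time: 6.5
tool_pos: [0.5319, -0.2511, 0.1134]
tcp_rot: [0.167, -3.134, -0.003]
wrist_force: [1.2, 0.8, -0.9]
width: 0.15
grip_force: 58.5
```

Request:
step_arm(series=[0,0,0.004,0,0,0,0.008,0,0.001,0,0.01,0,0.002,0,0.013,0], newtons=25)

```text
time: 7.0
tool_pos: [0.5341, -0.2529, 0.1055]
tcp_rot: [-0.166, 3.131, -0.004]
wrist_force: [1.4, 0.9, 8.1]
width: 0.149
grip_force: 58.9
```

Request:
step_arm(series=[0.002,0,0,0,0.005,0,0.003,0,0.008,0,0.006,0,0.0108,0,0.01,0,0.0108,0,0.01,0], gripper=0, newtons=25)

```text
time: 7.62
tool_pos: [0.5234, -0.254, 0.0947]
tcp_rot: [-0.166, 3.131, -0.004]
wrist_force: [5.6, 0.7, 3.8]
width: 0.148
grip_force: 57.0
```

```bash
python3 go.py .5 -.25 .093 .106
python3 - <<'E'
from h import *
p=viewer.read_camera("scene");im=p["image"][240:360,180:330,::-1];cv2.imwrite("pics/c.png",cv2.resize(im,None,fx=5,fy=5))
E
```

```text
pos [ 0.5234 -0.254   0.0947] heading 0.106 tool shift [0.0228 0.0065 0.0015] turn -0.0002 F [5.6 0.7 3.8] q [-0.5   0.21  1.94  0.    0.99 -2.17] w 0.148 grip 56.96155607700348 t 7.625
```

View pics/c.png

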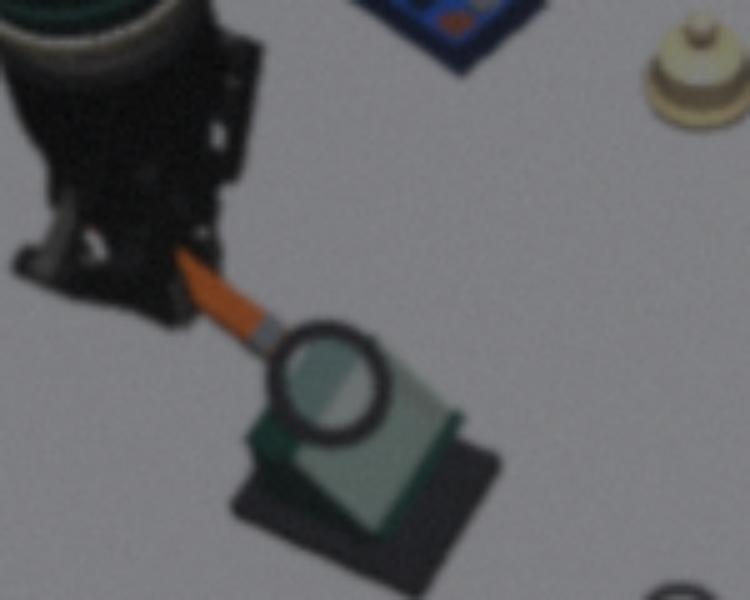

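Picture: the lens rests on the dock's top edge at crop (330,380) and the loupe is pivoting with light forces, so I'm continuing the arc.

Request:
step_arm(series=[0.0035,0,0.006,0,0.0061,0,0.0115,0,0.0085,0,0.018,0,0.0102,0,0.0241,0,0.0113,0,0.031,0,0.012,0,0.037,0,0.012,0,0.037,0,0.012,0,0.037,0])

```text
time: 8.68
tool_pos: [0.5078, -0.2543, 0.0552]
tcp_rot: [0.167, -3.135, -0.001]
wrist_force: [-0.7, -1.9, 3.7]
width: 0.151
grip_force: 55.4
```

```bash
python3 go.py .5 -.25 .056 .106
python3 - <<'E'
from h import *
p=viewer.read_camera("scene");im=p["image"][240:360,180:330,::-1];cv2.imwrite("pics/d.png",cv2.resize(im,None,fx=5,fy=5))
E
```

```text
pos [ 0.5078 -0.2543  0.0552] heading 0.106 tool shift [ 0.0073  0.0051 -0.0007] turn 0.0002 F [-0.7 -1.9  3.7] q [-0.51  0.24  1.99 -0.    0.92 -2.18] w 0.151 grip 55.391008257865906 t 8.675
```

View pics/d.png

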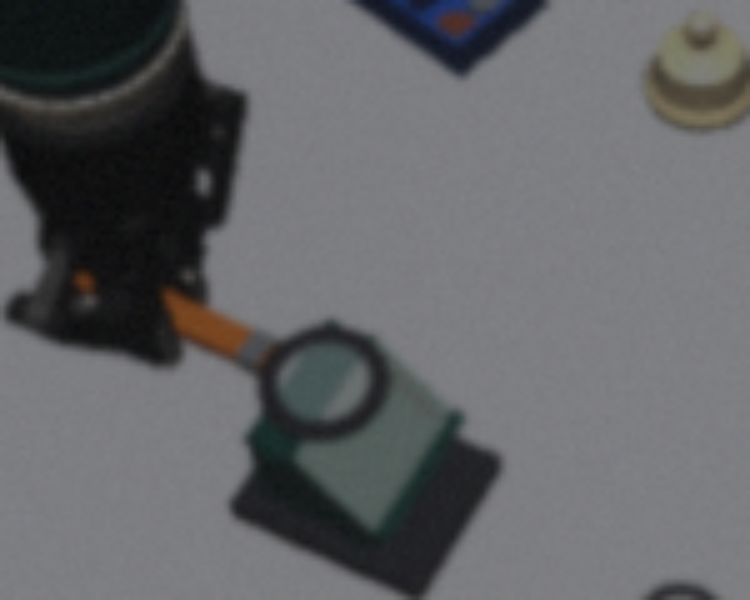

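Picture: the loupe now looks about level, with the lens on the edge at crop (322,382). I'll grip harder, lift, and check the tilt over plain bench.

Request:
step_arm(series=[0,0,0,0,0,0,0,0,0,0,-0.015,0,0,0,-0.04,0,0,0.03,-0.06,0,0,0.08,-0.06,0,0,0.12,-0.06,0,0,0.12,-0.06,0], gripper=0, newtons=90)

```text
time: 9.72
tool_pos: [0.4944, -0.1321, 0.1154]
tcp_rot: [0.172, -3.134, -0.003]
wrist_force: [-0.4, -0.5, -1.4]
width: 0.147
grip_force: 87.9
```

```bash
cat > lens.py <<'E'
from h import *
from scipy.optimize import least_squares
s=monitor.read_state(); Rm=R.from_rotvec(s["tcp_rot"]).as_matrix(); g=s["tool_pos"]-.019*Rm[:,2]; hd=-Rm[:,0]
S=.0715
obs={};P={}
for c in ("scene","top"):
    p=viewer.read_camera(c);P[c]=p; im=p["image"]
    u,v=proj(p,g+S*hd)[0]; x0,y0=int(u)-32,int(v)-32
    w=im[y0:y0+64,x0:x0+64]; gr=cv2.cvtColor(w,cv2.COLOR_RGB2GRAY); hs=cv2.cvtColor(w,cv2.COLOR_RGB2HSV)
    m=((gr<np.percentile(gr,90)*.6)).astype(np.uint8)
    # ring outer: contour that encloses the glass hole -> use inner hole contour & component
    cs,h=cv2.findContours(m,cv2.RETR_CCOMP,cv2.CHAIN_APPROX_NONE)
    holes=[q for q,a in zip(cs,h[0]) if a[3]>=0 and len(q)>15]
    q=max(holes,key=cv2.contourArea); e=cv2.fitEllipse(q); obs[c]=(np.array(e[0])+[x0,y0]); print(c,"pred",round(u,1),round(v,1),"hole",np.round(obs[c],1),np.round(e[1],1),round(e[2]))
    cv2.imwrite(f"pics/l_{c}.png",cv2.resize(w[:,:,::-1],(384,384)))
X,gap=tri(P["scene"],obs["scene"],P["top"],obs["top"])
d=X-g; print("lens",X.round(4),"gap",round(gap,4),"along",round(d@hd,4),"side",round(d@Rm[:,1],4),"dz",round(d[2],4),"pitch deg",round(np.degrees(np.arctan2(d[2],d@hd)),1))
E
python3 lens.py; python3 -c "
import cv2,numpy as np
cv2.imwrite('pics/e.png',np.hstack([cv2.imread('pics/l_scene.png'),cv2.imread('pics/l_top.png')]))"
```

```text
scene pred 270.9 251.7 hole [272.8 254.5] [11.6 20.1] 84
top pred 397.6 251.9 hole [397.9 248.6] [22.7 23.1] 57
lens [ 0.5708 -0.1255  0.1301] gap 0.0005 along 0.0767 side -0.0017 dz -0.0043 pitch deg -3.2
```

View pics/e.png

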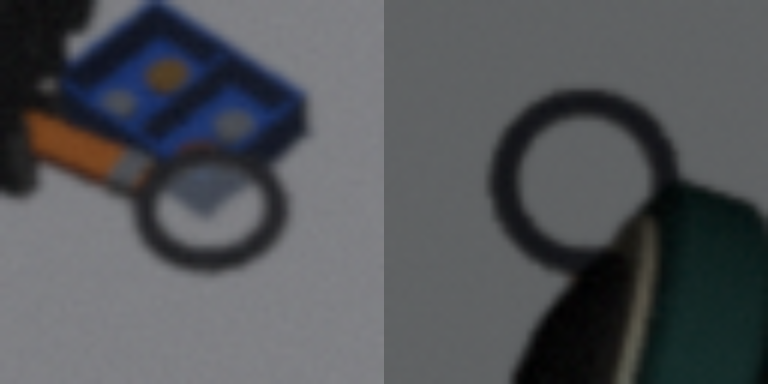

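Picture: in both views the ring reads near level (about −3°), and the blue tray behind it spoils the fit. I'm moving on towards the movement and will refit on a clean background.

Request:
step_arm(series=[0,0.04,0,0,0,0.1,0,0,0,0.16,0,0,0,0.22,0,0,0,0.25,0,0,0,0.25,0,0,0,0.25,0,0])

```text
time: 10.7
tool_pos: [0.4698, 0.1125, 0.1156]
tcp_rot: [0.166, -3.137, 0.001]
wrist_force: [-0.5, -0.8, -1.0]
width: 0.136
grip_force: 88.1
```

```bash
cat > fit.py <<'E'
from h import *
from scipy.optimize import least_squares
s=monitor.read_state(); Rm=R.from_rotvec(s["tcp_rot"]).as_matrix(); g=s["tool_pos"]-.019*Rm[:,2]; hd=-Rm[:,0]; lat=Rm[:,1]
E={};P={};big=[]
for c in ("scene","top"):
    p=viewer.read_camera(c);P[c]=p
    x0,y0=(proj(p,g+.076*hd)[0]-32).astype(int); w=p["image"][y0:y0+64,x0:x0+64]
    gr=cv2.GaussianBlur(cv2.cvtColor(w,cv2.COLOR_RGB2GRAY).astype(np.float32),(0,0),.7); E[c]=(gr,x0,y0); big.append(cv2.resize(w[:,:,::-1],(384,384)))
cv2.imwrite("pics/f.png",np.hstack(big))
th=np.linspace(0,2*np.pi,120,endpoint=False)
# ring darkness: mid-radius dark vs just outside/inside -> maximise contrast
def circ(v,r):
    a,b,z,pit,rol=v; ex=hd*np.cos(pit)+np.array([0,0,np.sin(pit)]); ey=lat*np.cos(rol)+np.array([0,0,np.sin(rol)])
    return g+a*hd+b*lat+np.array([0,0,z])+r*(np.cos(th)[:,None]*ex+np.sin(th)[:,None]*ey)
def samp(c,X):
    gr,x0,y0=E[c]; q=(proj(P[c],X)-[x0,y0]).astype(np.float32); return cv2.remap(gr,q[:,:1],q[:,1:],cv2.INTER_LINEAR).ravel()
def cost(v):
    t=0
    for c in E:
        k=np.abs((th+np.pi)%(2*np.pi)-np.pi)<2.5 
        k=np.abs((th-np.pi+np.pi)%(2*np.pi)-np.pi)<2.5
        o=samp(c,circ(v,.0285)); m=samp(c,circ(v,.0235)); t+=np.clip((o-m)[k],-10,30).mean()
    return -t+ (v[4]/np.radians(3))**2
from scipy.optimize import minimize
best=min((minimize(cost,[.074,0,z,p_,0],method="Nelder-Mead",options=dict(initial_simplex=np.array([.074,0,z,p_,0])+np.vstack([np.zeros(5),np.diag([.004,.004,.004,.08,.03])]),maxiter=800)) for z in (-.004,.002) for p_ in (-.1,0.05)),key=lambda r:r.fun)
a,b,z,pit,rol=best.x; print("along,side,dz",np.round([a,b,z],4),"pitch",round(np.degrees(pit),1),"from dz",round(np.degrees(np.arctan2(z,a)),1),"roll",round(np.degrees(rol),1),"cost",round(best.fun,1),"lens",(g+a*hd+b*lat+[0,0,z]).round(4))
for dp in (-8,-4,4,8):
    v=best.x.copy(); v[3]+=np.radians(dp); print(dp,round(minimize(lambda w:cost([*w,v[3],rol]),v[:3],method="Nelder-Mead",options=dict(initial_simplex=v[:3]+np.vstack([np.zeros(3),np.eye(3)*.002]))).fun,2))
print(s["tool_pos"].round(4),s["time"])
E
python3 fit.py
```

```text
along,side,dz [ 0.0761 -0.0027 -0.0008] pitch -8.6 from dz -0.6 roll 0.1 cost -58.5 lens [0.5458 0.1179 0.1338]
-8 -58.32
-4 -58.45
4 -58.41
8 -58.15
[0.4698 0.1125 0.1156] 10.7
```

View pics/f.png

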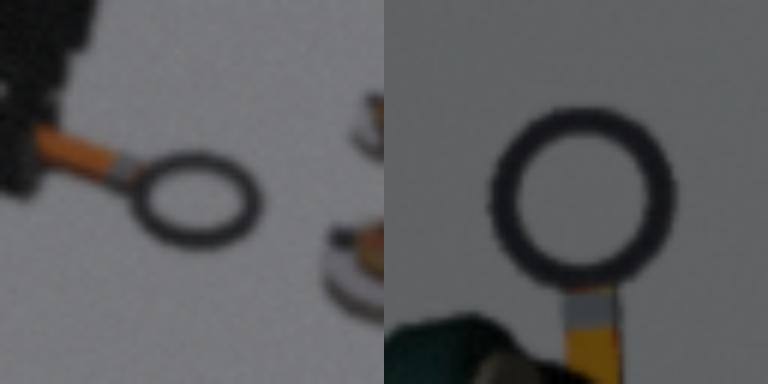

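```bash
sed '/^# ring/,$d' fit.py > fit2.py
cat >> fit2.py <<'E'
def circ(v,r,h):
    a,b,z,pit,rol=v; ex=hd*np.cos(pit)+np.array([0,0,np.sin(pit)]); ey=lat*np.cos(rol)+np.array([0,0,np.sin(rol)]); n=np.cross(ex,ey); n*=np.sign(n[2])
    return g+a*hd+b*lat+np.array([0,0,z])+r*(np.cos(th)[:,None]*ex+np.sin(th)[:,None]*ey)+h*n
pts={}
v0=[.076,-.002,-.002,0,0]
for c,(gr,x0,y0) in E.items():
    pc=proj(P[c],circ(v0,0,0)[:1])[0]; hu=proj(P[c],circ(v0,.026,0)); L=[]
    for t_,q in zip(th,hu):
        if abs(t_-np.pi)<.5: continue
        k=np.linspace(.8,1.5,71); w=pc+(q-pc)*k[:,None]-[x0,y0]; f=cv2.remap(gr,w[:,:1].astype(np.float32),w[:,1:].astype(np.float32),cv2.INTER_LINEAR).ravel()
        i=f[:25].argmin(); half=(f[i]+np.median(f[40:55]))/2; j=np.nonzero(f[i:]>half)[0]
        if len(j): L.append(pc+(q-pc)*k[i+j[0]])
    pts[c]=np.array(L)
def res(v):
    r=[v[4]/np.radians(2)]
    for c in pts:
        hull=cv2.convexHull(np.vstack([proj(P[c],circ(v,.026,h)) for h in(.004,-.004)]).astype(np.float32))
        r+=[cv2.pointPolygonTest(hull,tuple(map(float,q)),True) for q in pts[c]]
    return np.array(r)
for tag,keys in (("both",("scene","top")),("scene",("scene",))):
    full=pts; pts={k:full[k] for k in keys}
    f=least_squares(res,v0,loss="soft_l1",f_scale=.5,x_scale=[.01,.01,.01,.1,.1],diff_step=1e-3); pts=full
    v=f.x; J=f.jac; sd=np.sqrt(np.diag(np.linalg.pinv(J.T@J))*.3)
    print(tag,"along,side,dz",v[:3].round(4),"pitch",np.degrees(v[3]).round(1),"+-",np.degrees(sd[3]).round(1),"roll",np.degrees(v[4]).round(1),"rms",np.sqrt((f.fun**2).mean()).round(2),"pitch(dz)",np.degrees(np.arctan2(v[2],v[0])).round(1),"lens",circ(v,0,0)[0].round(4))
for l in ("scene","top"):
    for d in viewer.boxes_of(P[l],"movement")[:1]+viewer.spot_point(P[l],"movement_top")[:1]: print(l,d, atz(P[l],d.get("extent",d.get("point"))[:2],.022 if "point" in d else .01).round(4))
E
python3 fit2.py
```

```text
both along,side,dz [ 0.0755 -0.     -0.0032] pitch 5.9 +- 1.0 roll 0.0 rms 0.48 pitch(dz) -2.4 lens [0.5449 0.1201 0.1314]
scene along,side,dz [ 0.0561  0.0418 -0.0437] pitch 0.0 +- 0.0 roll -0.0 rms 0.26 pitch(dz) -37.9 lens [0.5212 0.1597 0.0909]
scene {'extent': [357.9, 192.8, 20.2, 17.0], 'score': 0.79} [0.5729 0.2407 0.01  ]
scene {'point': [358.4, 186.6], 'score': 0.74} [0.5682 0.2506 0.022 ]
top {'extent': [156.2, 275.0, 23.5, 18.3], 'score': 0.9} [0.5249 0.3285 0.01  ]
top {'point': [193.4, 252.3], 'score': 0.66} [0.5688 0.2525 0.022 ]
```

Run:
```python
from h import *
P={};C={}
big=[]
for c,(u,v) in (("scene",(358,190)),("top",(198,252))):
    p=viewer.read_camera(c);P[c]=p; x0,y0=u-22,v-22; w=p["image"][y0:y0+44,x0:x0+44]
    hs=cv2.cvtColor(w,cv2.COLOR_RGB2HSV); m=((hs[...,1]>70)&(hs[...,0]<28)).astype(np.uint8)
    n,l,st,ce=cv2.connectedComponentsWithStats(m); i=1+st[1:,4].argmax(); (x,y),r=cv2.minEnclosingCircle(np.argwhere(l==i)[:,::-1].astype(np.float32))
    print(c,"area",st[i].tolist(),"cen",(ce[i]+[x0,y0]).round(1),"encl",round(x+x0,1),round(y+y0,1),round(r,1)); C[c]=ce[i]+[x0,y0]
    print(atz(p,C[c],.022).round(4))
    b=cv2.resize(w[:,:,::-1],(400,400),interpolation=cv2.INTER_CUBIC)
    for X,z,r,col in ((np.array([.568,.247]),.022,.017,(0,255,0)),(np.array([.568,.247]),.0,.03,(0,0,255)),(np.array([.568,.247]),.014,.03,(255,0,0))):
        t=np.linspace(0,6.283,60); q=proj(p,np.c_[X[0]+r*np.cos(t),X[1]+r*np.sin(t),0*t+z]); cv2.polylines(b,[((q-[x0,y0]+.5)*400/44).astype(int)],True,col,1)
    big.append(np.clip(b.astype(int)*1.3,0,255).astype(np.uint8))
cv2.imwrite("pics/g.png",np.hstack(big)); print(tri(P["scene"],C["scene"],P["top"],C["top"]))
```

```text
scene area [16, 17, 13, 8, 61] cen [357.2 188.8] encl 358.0 187.5 6.0
[0.5696 0.2416 0.022 ]
top area [11, 14, 18, 17, 196] cen [196.3 252.4] encl 195.8 251.5 9.1
[0.5686 0.2469 0.022 ]
(array([0.56787225, 0.24780379, 0.0167891 ]), np.float64(0.0023896080325316476))
```

View pics/g.png

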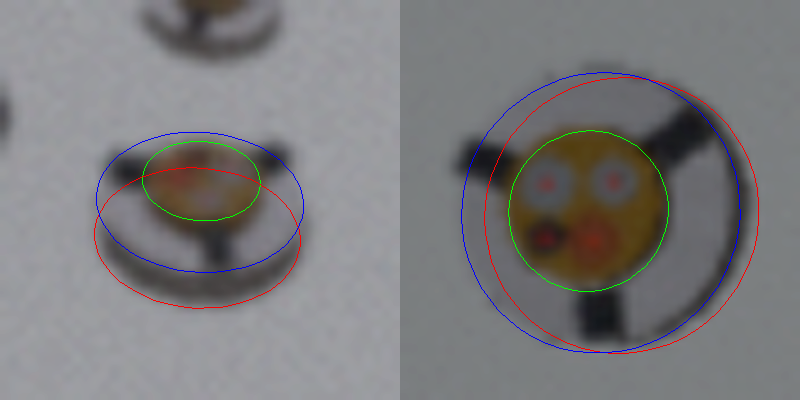

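Picture: the overlay at (0.568, 0.247) matches the larger holder in the top view, and the scene view puts it about 2 mm nearer. I'm going to (0.568, 0.245).

Request:
step_arm(series=[-0.015,0.05,0,0,-0.03,0.1,0,0,-0.0372,0.1214,0.01,0,-0.0372,0.1214,0.035,0,-0.0372,0.1214,0.05,0,-0.0372,0.1214,0.05,0,-0.0372,0.1214,0.05,0,-0.0372,0.1214,0.05,0])

```text
time: 12.2
tool_pos: [0.4944, 0.2382, 0.0668]
tcp_rot: [-0.166, 3.135, 0.001]
wrist_force: [-1.0, -0.3, -0.8]
width: 0.141
grip_force: 88.2
```

Run:
```python
from h import *
s=monitor.read_state(); print(s["tool_pos"],s["wrist_force"],s["joint_vel"].round(3),s["time"])
P={};big=[]
for c in("scene","top"):
    p=viewer.read_camera(c); L=np.array([.568,.245,.082]); u,v=proj(p,L)[0]; x0,y0=int(u)-32,int(v)-32; w=p["image"][y0:y0+64,x0:x0+64]
    b=cv2.resize(w[:,:,::-1],(400,400),interpolation=cv2.INTER_CUBIC); b=np.clip(b.astype(int)*1.4,0,255).astype(np.uint8)
    t=np.linspace(0,6.283,60)
    for z,r,col in ((.086,.026,(0,255,0)),(.078,.026,(0,200,255)),(.014,.03,(255,0,0))):
        q=proj(p,np.c_[L[0]+r*np.cos(t),L[1]+r*np.sin(t),0*t+z]); cv2.polylines(b,[((q-[x0,y0]+.5)*400/64).astype(int)],True,col,1)
    big.append(b)
cv2.imwrite("pics/i.png",np.hstack(big))
```

```text
[0.49444793 0.23817038 0.06678337] [-0.95699588 -0.25407282 -0.81732841] [ 0.001 -0.002  0.     0.     0.001  0.   ] 12.2
```

View pics/i.png

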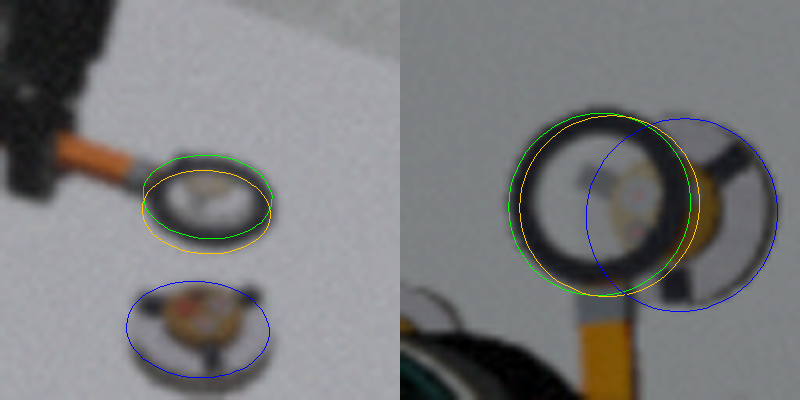

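```bash
python3 -c "
from workcell import job
print(job.finish_job())"
```

```text
the job is handed in; nothing more can be done
None
```

I drew the middle-sized loupe from its dock, pivoted it level in the grip against the dock's top edge, and handed the job in with the arm holding it steady about 6 cm above the larger movement, centred to about 3 mm; camera checks put it within a few degrees of level (readings from −3° to +6°).

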